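# Turn over the blue dose chart

## Robot

A 6-joint arm with a two-finger parallel gripper is mounted at the origin on the work surface. World frame = base frame: x ahead of the robot, y to its left, z up, the work surface at z = 0. Lengths are in m, angles in rad, forces in N, time in s.
With the tool pointing down it reaches from about 0.35 to 0.85 m from the base axis. Payload 8.1 kg.
Tool frame: the origin (TCP) lies at the centre of the arm's flange, where the gripper is bolted on; the fingertips stand 173 mm ahead of it and the grasp point (between the pads) lies 155 mm ahead of it; z points along the fingers, x is the direction in which the jaws open and shut, and the axes are right-handed (so a half turn about z gives the same grasp; the last joint's range is limited). The gripper opens to 85 mm and grips with 20 to 120 N. Pads are 22 mm wide; open, the fingers measure 114 mm over their backs; the gripper's body (76 mm by 85 mm) begins 54 mm behind the grasp point. The pads swing forward as they close: fully open they stand 13 mm farther back than shut.
Start: joints at [-1.211, 0.13, 1.488, -0, 1.523, -0.085], TCP at [0.258, -0.542, 0.405] pointing down, gripper open.
Joint ranges: [-2.96, 2.96], [-0.89, 2.26], [0.02, 2.5], [-1.34, 4.48], [0, 2.73], [-2.66, 2.66]. Speed limits (rad/s): [2.39, 2.39, 2.79, 3.14, 3.14, 3.14].

## Interface

Orientations are given as a rotation vector (axis times angle).
In Python, from cell import monitor, read_camera, camera_params, arm gives the robot as it stands. The module is installed in compiled form; this text tells all that it offers.
- The arm moves only by the tool send_rows, never from a script. Its argument "targets" is a list of rows, each a list of 2 entries, a list of its own where there are three numbers: the shift along the world's x, y, z in cm, then the turn about the world's z in rad. In form: [[[tx, ty, tz], roll], ...]. A call has 1 to 5 rows; each row shifts and turns the commanded pose from where the row before left it; what a row does not reach is not made up. A row lasts 1/10 s, in which the tool goes at most 50 mm and 8.59 degrees, less where a joint would pass 70% of its speed; a pose out of reach is approached as far as the arm can. A call is refused whole if a number of a shift passes 5 or a number of a turn 0.15, either way. A call with a gripper value outside its range is refused whole. "claw" is the opening, from 0 (shut) to 1 (fully open), set as the call begins (left out, the last holds). The fingers move at their own pace and stop on an object; "squeeze" is the grip in N (left out, the last holds). Time passes only in rows, so rows that do not move let the fingers close. It gives the time, the measured TCP pose, the force and the opening at its end, in the units of the state.
- monitor.sense(): the state, without advancing time (a new reading comes with each control period).
- read_camera(name): name is "scene" or "top" or "wrist"; returns the picture (480x640x3 uint8, blue, green, red); there is no depth.
- camera_params(name): a dict with "camera_matrix" (3x3 intrinsics, pixels), "rvec" (rotation vector, rad) and "tvec" (3), from world to camera coordinates, as OpenCV has them; the wrist camera has in their place "T_tool_cam" (4x4, takes a point from camera to tool coordinates, whose origin is the TCP and whose axes are the tool frame's). Camera axes: x right, y down, z forward; pixel columns grow to the right and rows downward; lengths in m; the calibration is good to about 2 mm. A picture is of the moment at which its call begins: read the wrist's pose just before it. camera_params takes no time and is no camera call.
- arm.job_done(): hands the job in, once; it reports no verdict.
The state is a dict: "time_s": time; "q": joint angles; "dq": joint speeds; "joint_efforts": joint torques, N m; "ee_pos": TCP position; "eef_rot": TCP orientation; "force": force on the tool from outside, world axes, zero at the start; "ft_torque": the same for the moment, N m; "grip_width": finger opening in m.
Only numpy, scipy, OpenCV 4.12 (cv2) and the standard library are available. Lean on these libraries where they do the work, as an engineer would, in place of code of your own. Each camera call takes 0.05 s, during which the arm holds its last target.

## Task

Two dose charts stand on the clinic counter, each a rigid leaf hinged to a low stand and now turned to the left. With the fingertips, without pinching the leaf between the fingers, push the blue-framed leaf up and over its spine and press it down until it lies fully flat on the other side with its yellow header up. Leave the orange-framed leaf as it is, and do not disturb the bottle, jar and cup.

Things in the scene. Friction and masses are not known exactly. Their poses are not given: they have to be found in the camera images.
- leaf_blue (a joint): Hinge angle of the blue-framed leaf, rad: 0 = flat on the left of its spine, grey header up; 1.57 = upright; 3.14 = flat on the right (its stop), yellow header up. Starts between 0 and 0.4. The hinge is stiff (0.11 N m friction, no spring): the leaf stays at any angle where it is left and does not fall by itself; 1 to 3 N at its free edge moves it.
- spine_blue (a point): Middle of the hinge line (spine) of the blue stand, 70 mm above the table. Axes fixed to the stand: x across the spine, from the side where the leaf starts (the left as the robot sees it) to the side where it must lie (the right, roughly world -y); y along the spine (roughly world +x); z up. Two hinge ends, 14 mm thick, stick out to y = +-66 mm.
- stand_blue: White pedestal of the blue leaf, fixed to the table: 120 mm wide (y), 64 mm high, from x = -60 to +125 mm; origin on the table under the spine, axes as the spine's. Grey foot plate 130 mm wide, 8 mm high, from x = -65 to +125 mm. At angle 0 the leaf overhangs the foot plate by 55 mm at its free end, with 66 mm of free height under it.
- edge_blue (a point): Middle of the blue leaf's free edge, at half thickness, 120 mm from the spine. The leaf: rigid chart panel, 104 mm along the spine, 120 mm from spine to edge, blue frame 4 mm thick, 7 mm over the paper faces, 90 to 140 g. Axes turn with the leaf: x from edge to spine, y along the spine, z out of the front face (up at angle 0, down at 3.14).
- leaf_orange (a joint): Hinge angle of the orange-framed leaf, rad: 0 = flat on the left of its spine, grey header up; 1.57 = upright; 3.14 = flat on the right (its stop), yellow header up. Starts between 0 and 0.4. The hinge is stiff (0.11 N m friction, no spring): the leaf stays at any angle where it is left and does not fall by itself; 1 to 3 N at its free edge moves it.
- spine_orange (a point): Middle of the hinge line (spine) of the orange stand, 70 mm above the table. Axes fixed to the stand: x across the spine, from the side where the leaf starts (the left as the robot sees it) to the side where it must lie (the right, roughly world -y); y along the spine (roughly world +x); z up. Two hinge ends, 14 mm thick, stick out to y = +-66 mm.
- stand_orange: White pedestal of the orange leaf, fixed to the table: 120 mm wide (y), 64 mm high, from x = -60 to +125 mm; origin on the table under the spine, axes as the spine's. Grey foot plate 130 mm wide, 8 mm high, from x = -65 to +125 mm. At angle 0 the leaf overhangs the foot plate by 55 mm at its free end, with 66 mm of free height under it.
- edge_orange (a point): Middle of the orange leaf's free edge, at half thickness, 120 mm from the spine. The leaf: rigid chart panel, 104 mm along the spine, 120 mm from spine to edge, orange frame 4 mm thick, 7 mm over the paper faces, 90 to 140 g. Axes turn with the leaf: x from edge to spine, y along the spine, z out of the front face (up at angle 0, down at 3.14).
- sanitiser: Clear bottle with a blue cap, 56 mm across, 140 mm high, standing loose to the right of the stands; origin at the centre of its underside, z up. Not to be touched.
- jar: Amber jar with a white lid, 60 mm across, 70 mm high, standing loose to the right of the stands; origin at the centre of its underside, z up. Not to be touched.
- cup: Blue open cup, 70 mm across at the rim, 80 mm high, standing loose to the right of the stands; origin at the centre of its underside, z up. Not to be touched.

How it is judged:
At the end, for the whole second after the job is handed in: The blue leaf lies flat on the other side (hinge angle above 3.07 rad, its free edge within about 9 mm of fully down) and is still; the orange leaf's free edge is within 15 mm of its start; bottle, jar and cup stand upright within 20 mm of their starts (value of joint leaf_blue above 3.07 rad and velocity of joint leaf_blue below 0.05 rad/s and distance of edge_orange from where it was at the start of the episode below 0.015 m and distance of each of sanitiser, jar, cup from where it was at the start of the episode below 0.02 m and angle between each of sanitiser, jar, cup's own z axis and vertical below 0.35 rad); the robot touches nothing.
It fails at once if a leaf is pinched: fingers press on both of its faces at once (contact force between each of leaf_blue_c1, leaf_blue_c2 and the fingers above 1 N or contact force between each of leaf_orange_c1, leaf_orange_c2 and the fingers above 1 N).
It fails at once if the orange leaf's free edge is moved by more than 15 mm (distance of edge_orange from where it was at the start of the episode above 0.015 m).
It fails at once if the bottle, jar or cup is shifted or lifted by more than 20 mm, or tipped (distance of any of sanitiser, jar, cup from where it was at the start of the episode above 0.02 m or angle between any of sanitiser, jar, cup's own z axis and vertical above 0.35 rad).
It also fails if it takes over 45 s, if anything falls off the work surface, if the arm or the gripper's body presses on something with over 40 N, if the wrist force passes 120 N, or if a joint passes its speed limit or range.

## Working session

There is one attempt and no reset: what is moved stays moved. The work goes in short steps, Python scripts to look and compute and a tool call to move; the robot and the scene stay as the last step left them, time stands still between calls to the robot, and variables do not carry over. Pictures are saved under pics/ and viewed, and the job is handed in when it is done.

Besides the shell and the picture viewer there is one more tool, called after "Request:" by a JSON object that holds its "fn" and its "kwargs". send_rows: Moves the arm, as the interface text tells. Its arguments: {"type":"object","properties":{"targets":{"type":"array","items":{"type":"array"}},"claw":{"type":"number"},"squeeze":{"type":"number"}},"required":["targets"]}

```bash
mkdir -p pics
python3 - <<'E'
from cell import monitor, read_camera, camera_params
import cv2
s=monitor.sense(); print({k:(v if k in('time_s','ee_pos','eef_rot','grip_width','force') else None) for k,v in s.items()})
for n in("scene","top"):
    im=read_camera(n); cv2.imwrite(f"pics/{n}0.png",im); print(n,camera_params(n))
print(camera_params("wrist"))
E
```

```text
{'time_s': 0.0, 'q': None, 'dq': None, 'joint_efforts': None, 'ee_pos': array([ 0.25810804, -0.5413945 ,  0.40363341]), 'eef_rot': array([-2.65580137e+00,  1.67617251e+00,  2.29477166e-03]), 'force': array([ 0.0910848 ,  0.18674298, -1.09160999]), 'ft_torque': None, 'grip_width': 0.08521344990020957}
scene {'camera_matrix': array([[544.36512459,   0.        , 323.73890009],
       [  0.        , 544.36512459, 240.9131844 ],
       [  0.        ,   0.        ,   1.        ]]), 'rvec': array([ 1.80891247,  1.56529509, -0.688769  ]), 'tvec': array([-0.00960798, -0.29572778,  1.54677722])}
top {'camera_matrix': array([[440.20500488,   0.        , 315.45958461],
       [  0.        , 440.20500488, 238.4640686 ],
       [  0.        ,   0.        ,   1.        ]]), 'rvec': array([ 2.17892339, -2.16164855,  0.07734266]), 'tvec': array([-0.0662482 ,  0.53187308,  0.7796204 ])}
{'camera_matrix': array([[373.29544971,   0.        , 318.98208296],
       [  0.        , 373.29544971, 229.95613969],
       [  0.        ,   0.        ,   1.        ]]), 'T_tool_cam': array([[ 9.99999993e-01,  4.95344106e-05,  1.09689965e-04,
         7.89755341e-04],
       [-7.96819480e-05,  9.55518784e-01,  2.94930240e-01,
        -7.58376788e-02],
       [-9.02016262e-05, -2.94930246e-01,  9.55518781e-01,
         3.15328685e-02],
       [ 0.00000000e+00,  0.00000000e+00,  0.00000000e+00,
         1.00000000e+00]])}
```

View pics/scene0.png

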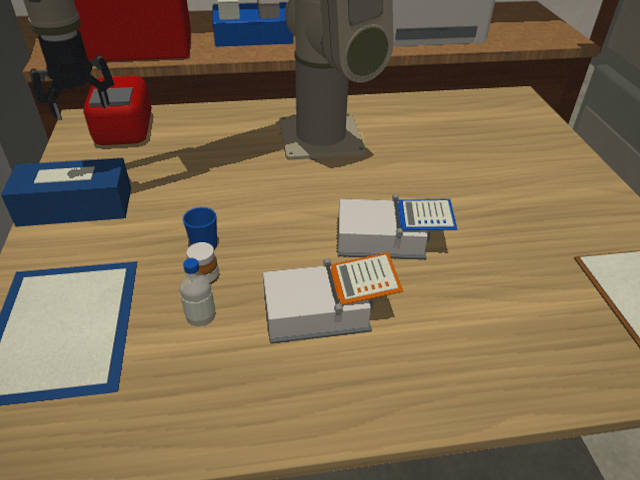

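View pics/top0.png

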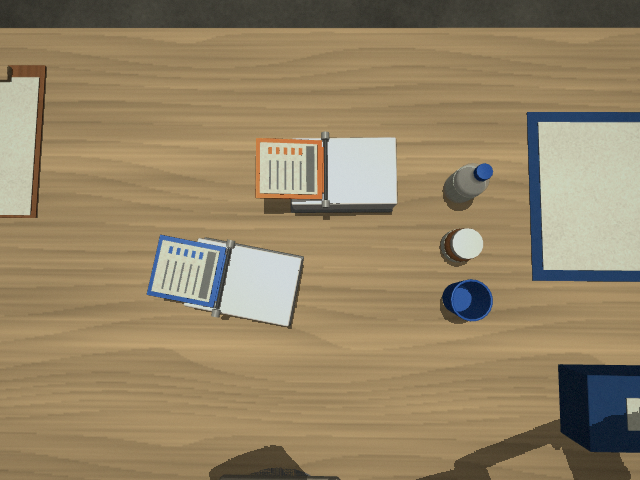

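The scene view shows the blue chart nearer the robot and the orange one beyond it. In the top view the blue leaf spans about (148..228, 235..307), with hinge ends near (231,243) and (216,313). The orange hinge ends are near (325,135) and (325,203), and the loose objects sit at x > 440.

```bash
cat > h.py <<'E'
import numpy as np, cv2
from cell import camera_params
def ray(n,uv):
    p=camera_params(n);R=cv2.Rodrigues(p['rvec'])[0];t=p['tvec']
    d=R.T@np.linalg.solve(p['camera_matrix'],np.array([uv[0],uv[1],1.]))
    return -R.T@t,d
def plane(n,uv,z):
    c,d=ray(n,uv);return c+d*(z-c[2])/d[2]
def tri(a,b):
    c1,d1=ray('scene',a);c2,d2=ray('top',b)
    d1/=np.linalg.norm(d1);d2/=np.linalg.norm(d2)
    s=np.linalg.lstsq(np.c_[d1,-d2],c2-c1,rcond=None)[0]
    p,q=c1+s[0]*d1,c2+s[1]*d2
    return (p+q)/2,np.linalg.norm(p-q)
def corners(im,col,roi):
    hsv=cv2.cvtColor(im,cv2.COLOR_BGR2HSV)
    lo,hi=((100,120,90),(125,255,255)) if col=='blue' else ((5,160,120),(13,255,255))
    m=cv2.inRange(hsv,lo,hi);z=np.zeros_like(m);x0,y0,x1,y1=roi;z[y0:y1,x0:x1]=m[y0:y1,x0:x1]
    pts=cv2.findNonZero(cv2.morphologyEx(z,cv2.MORPH_OPEN,np.ones((2,2))))
    h=cv2.convexHull(pts)
    for e in np.arange(2,20,.5):
        a=cv2.approxPolyDP(h,e,True)
        if len(a)<=4:break
    return a[:,0]
E
python3 - <<'E'
from h import *
s=cv2.imread('pics/scene0.png');t=cv2.imread('pics/top0.png')
for c,rs,rt in(('blue',(390,190,465,240),(140,225,240,315)),('orange',(325,245,410,310),(245,130,330,210))):
    print(c,corners(s,c,rs).tolist(),corners(t,c,rt).tolist())
for p in((231,243),(216,313),(325,135),(325,203)): print(p,plane('top',p,.072).round(3))
for p in ((303,255),(291,327),(396,138),(397,205)): print('ped',plane('top',p,.064).round(3))
def crop(im,r,n):
    x0,y0,x1,y1=r;cv2.imwrite(n,cv2.resize(im[y0:y1,x0:x1],None,fx=4,fy=4,interpolation=cv2.INTER_CUBIC))
crop(s,(320,180,470,320),'pics/sc.png');crop(t,(140,120,340,330),'pics/tc.png')
for n,p,z in(('sanit',(484,172),.14),('jar',(467,244),.07),('cup',(472,299),.08)): print(n,plane('top',p,z).round(3))
E
```

```text
blue [[457, 230], [404, 230], [400, 201], [450, 200]] [[226, 249], [213, 307], [148, 295], [161, 236]]
orange [[401, 288], [342, 294], [341, 263], [385, 254]] [[322, 199], [258, 198], [258, 140], [321, 142]]
(231, 243) [0.519 0.082 0.072]
(216, 313) [0.4   0.104 0.072]
(325, 135) [ 0.709 -0.078  0.072]
(325, 203) [ 0.589 -0.079  0.072]
ped [ 0.5   -0.041  0.064]
ped [ 0.378 -0.022  0.064]
ped [ 0.707 -0.203  0.064]
ped [ 0.588 -0.204  0.064]
sanit [ 0.629 -0.327  0.14 ]
jar [ 0.521 -0.321  0.07 ]
cup [ 0.428 -0.324  0.08 ]
```

View pics/sc.png

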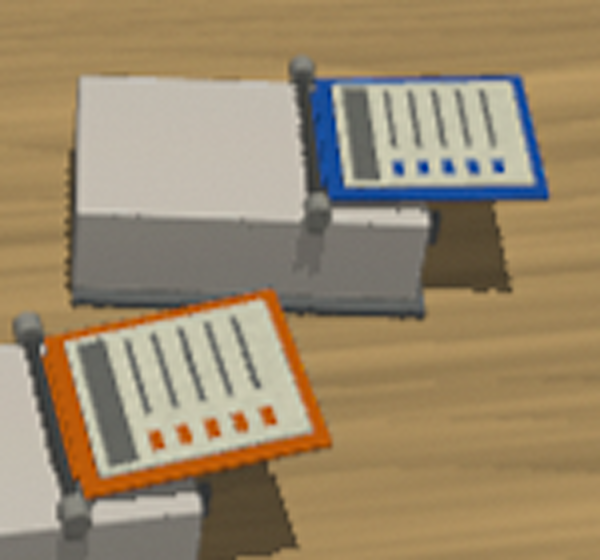

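Run:
```python
from h import *
for n,a,b in(('Bfree+x',(457,230),(161,236)),('Bfree-x',(450,200),(148,295)),('Bsp+x',(404,230),(226,249)),('Bsp-x',(400,201),(213,307)),
 ('Ofree+x',(401,288),(258,140)),('Ofree-x',(385,254),(258,198))):
    p,e=tri(a,b);print(n,p.round(4),round(e,4))
sp=np.array([.4595,.093]);d=np.array([.119,-.022]);d/=np.linalg.norm(d);x=np.array([d[1],-d[0]]);print('yaxis',d,'xaxis',x,'ang',np.arctan2(*d[::-1]))
for X in(-.12,0,.12):print(X,(sp+x*X).round(4))
```

```text
Bfree+x [0.5307 0.2043 0.0732] 0.0038
Bfree-x [0.43   0.2227 0.0742] 0.0047
Bsp+x [0.5099 0.095  0.0676] 0.0077
Bsp-x [0.4106 0.1137 0.0674] 0.0058
Ofree+x [0.6942 0.0383 0.0917] 0.0044
Ofree-x [0.5952 0.0354 0.085 ] 0.0007
yaxis [ 0.98333676 -0.18179335] xaxis [-0.18179335 -0.98333676] ang -0.18280988437960324
-0.12 [0.4813 0.211 ]
0 [0.4595 0.093 ]
0.12 [ 0.4377 -0.025 ]
```

Request:
{"fn": "send_rows", "kwargs": {"targets": [[[1.5, 4.5, 0], 0.15], [[1.5, 4.5, 0], 0.15], [[1.5, 4.5, 0], 0.15], [[1.5, 4.5, 0], 0.15], [[1.5, 4.5, 0], 0.15]], "claw": 0}}

```text
time_s: 0.6
ee_pos: [0.3332, -0.3148, 0.4042]
eef_rot: [-3.087, 0.578, 0.001]
force: [1.7, -0.3, -0.2]
grip_width: 0.0125
```

Request:
{"fn": "send_rows", "kwargs": {"targets": [[[1.5, 4.5, 0], 0.1], [[1.5, 4.5, 0], 0.1], [[1.5, 4.5, 0], 0], [[1.5, 4.5, 0], 0], [[1.5, 4.5, 0], 0]]}}

```text
time_s: 1.1
ee_pos: [0.4081, -0.0897, 0.4045]
eef_rot: [3.129, -0.277, 0.0]
force: [2.2, -0.6, 0.2]
grip_width: 0.0001
```

Request:
{"fn": "send_rows", "kwargs": {"targets": [[[1.5, 4.5, 0], 0], [[1.5, 4.5, 0], 0], [[1.5, 4.5, 0], 0], [[1.5, 4.5, 0], 0], [[0, 4.5, 0], 0]]}}

```text
time_s: 1.6
ee_pos: [0.4687, 0.1354, 0.4042]
eef_rot: [3.129, -0.276, -0.0]
force: [1.7, -0.3, 1.2]
grip_width: 0.0
```

```bash
cat > st.py <<'E'
from cell import monitor
import numpy as np
from scipy.spatial.transform import Rotation as R
s=monitor.sense();r=R.from_rotvec(s['eef_rot']).as_matrix()
p=s['ee_pos'];sp=np.array([.4595,.093]);X=np.array([-.182,-.983]);Y=np.array([.983,-.182])
print('t',round(s['time_s'],2),'p',p.round(4),'yawx',np.arctan2(r[1,0],r[0,0]).round(3),'zax',r[:,2].round(3),'F',s['force'].round(2),'w',round(s['grip_width'],4),'q',s['q'].round(2))
print('leaf frame X,Y',((p[:2]-sp)@X).round(4),((p[:2]-sp)@Y).round(4),'tip z',(p[2]-.173).round(4))
E
python3 st.py
```

```text
t 1.6 p [0.4687 0.1354 0.4042] yawx -0.176 zax [-0. -0. -1.] F [ 1.66 -0.27  1.23] w 0.0 q [ 0.18 -0.18  1.79 -0.    1.53  0.35]
leaf frame X,Y -0.0434 0.0014 tip z 0.2312
```

Request:
{"fn": "send_rows", "kwargs": {"targets": [[[0.8, 4.3, -1], 0], [[0.8, 4.3, -1], 0], [[0.7, 4, -2], 0], [[0, 0, -4.5], 0], [[0, 0, -4], 0]]}}

```text
time_s: 2.1
ee_pos: [0.4908, 0.2609, 0.2781]
eef_rot: [-3.13, 0.272, -0.0]
force: [0.0, -0.5, -1.3]
grip_width: -0.0
```

```bash
python3 st.py
python3 - <<'E'
from cell import read_camera
import cv2
a=read_camera('scene');b=read_camera('wrist')
cv2.imwrite('pics/s1.png',cv2.resize(a[100:300,320:520],None,fx=3,fy=3));cv2.imwrite('pics/w1.png',b)
E
```

```text
t 2.1 p [0.4908 0.2609 0.2781] yawx -0.173 zax [ 0.  0. -1.] F [ 0.02 -0.5  -1.29] w -0.0 q [0.4  0.11 1.75 0.   1.28 0.57]
leaf frame X,Y -0.1707 0.0003 tip z 0.1051
```

View pics/s1.png

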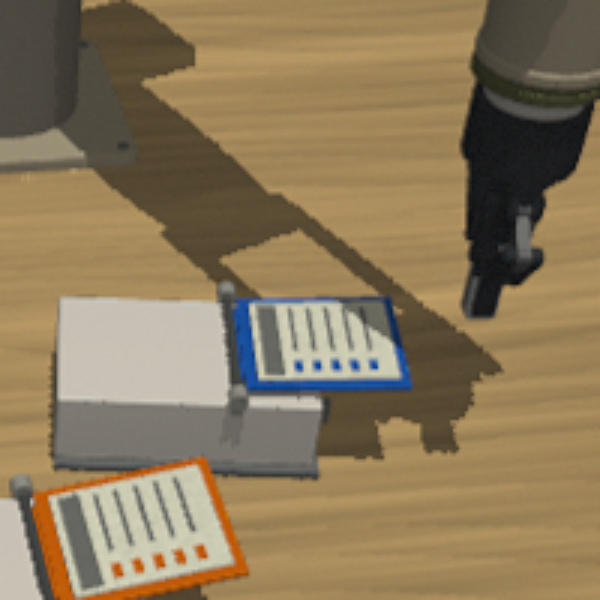

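View pics/w1.png

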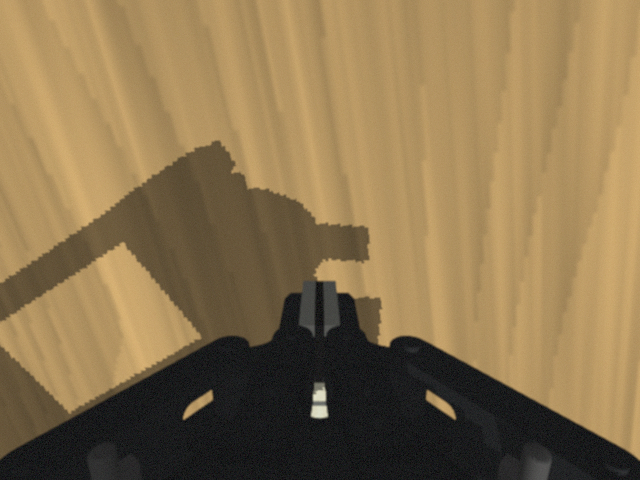

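The closed fingers hang left of the blue leaf at scene-crop (480,310), clear of it. Lowering beside the free edge, then closing in.

Request:
{"fn": "send_rows", "kwargs": {"targets": [[[0, 0, -3], 0], [[0, 0, -3], -0.01], [[-0.2, -1, 0], 0], [[-0.2, -1, 0], 0], [[-0.1, -0.6, 0], 0]]}}

```text
time_s: 2.7
ee_pos: [0.4871, 0.2325, 0.2224]
eef_rot: [-3.127, 0.293, -0.005]
force: [0.1, 0.8, 0.3]
grip_width: -0.0001
```

Request:
{"fn": "send_rows", "kwargs": {"targets": [[[0, -0.2, 0], 0], [[0, -0.2, 0], 0], [[0, 0, 0], 0]]}}

```text
time_s: 3.0
ee_pos: [0.4866, 0.2293, 0.2207]
eef_rot: [-3.127, 0.292, -0.002]
force: [0.3, -0.9, 0.4]
grip_width: 0.0002
```

```bash
python3 st.py
python3 - <<'E'
from cell import read_camera
import cv2
a=read_camera('scene')
cv2.imwrite('pics/s2.png',cv2.resize(a[120:270,360:510],None,fx=4,fy=4))
E
```

```text
t 3.0 p [0.4866 0.2293 0.2207] yawx -0.186 zax [ 0.001  0.001 -1.   ] F [ 0.29 -0.94  0.37] w 0.0002 q [0.34 0.13 1.84 0.   1.17 0.53]
leaf frame X,Y -0.1389 0.0018 tip z 0.0477
```

View pics/s2.png

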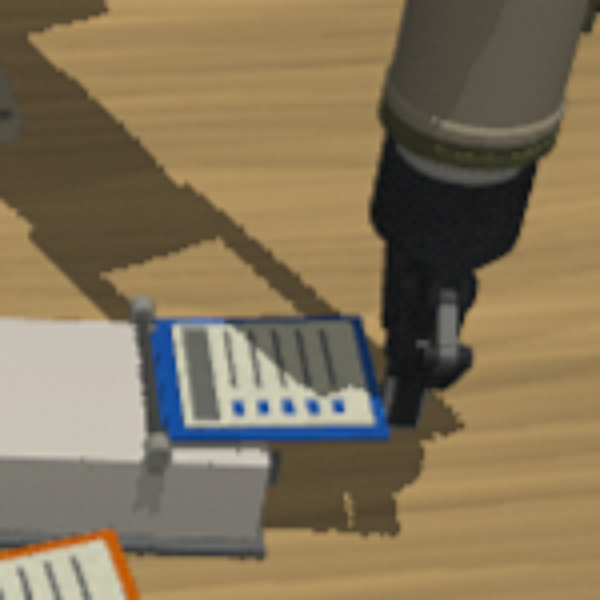

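The fingers are now just short of the free edge (crop 385,390). Creeping in to contact.

Request:
{"fn": "send_rows", "kwargs": {"targets": [[[0, -0.2, 0], 0], [[0, -0.2, 0], 0], [[0, -0.1, 0], 0], [[0, 0, 0], 0]]}}

```text
time_s: 3.45
ee_pos: [0.4861, 0.2243, 0.2196]
eef_rot: [3.128, -0.292, -0.0]
force: [-0.2, 0.1, 0.4]
grip_width: -0.0002
```

Request:
{"fn": "send_rows", "kwargs": {"targets": [[[0, -0.1, 0], 0], [[0, -0.1, 0], 0], [[0, 0, 0], 0]]}}

```text
time_s: 3.75
ee_pos: [0.4861, 0.2235, 0.2199]
eef_rot: [-3.125, 0.291, -0.0]
force: [-1.1, 8.5, -1.7]
grip_width: -0.0002
```

Request:
{"fn": "send_rows", "kwargs": {"targets": [[[0, 0, 0.3], 0], [[0, 0, 0.3], 0], [[0, -0.1, 0.4], 0], [[0, 0, 0], 0]]}}

```text
time_s: 4.15
ee_pos: [0.4861, 0.2224, 0.2303]
eef_rot: [-3.126, 0.291, -0.0]
force: [-1.7, 6.9, 0.8]
grip_width: -0.0001
```

```bash
python3 st.py
python3 - <<'E'
from cell import read_camera
import cv2
a=read_camera('scene')
cv2.imwrite('pics/s3.png',cv2.resize(a[120:270,360:510],None,fx=4,fy=4))
E
```

```text
t 4.15 p [0.4861 0.2224 0.2303] yawx -0.186 zax [ 0.     0.002 -1.   ] F [-1.67  6.9   0.84] w -0.0001 q [0.33 0.11 1.84 0.   1.19 0.52]
leaf frame X,Y -0.1321 0.0026 tip z 0.0573
```

View pics/s3.png

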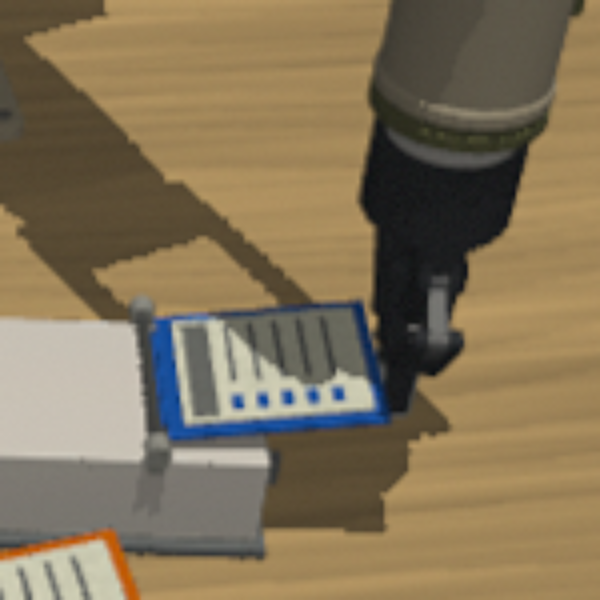

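The free edge lifted (crop corner 360,303 versus 318 before), so edge friction works. Continuing along the arc.

Request:
{"fn": "send_rows", "kwargs": {"targets": [[[0, -0.1, 0.5], 0], [[0, -0.1, 0.5], 0], [[0, -0.15, 0.5], 0], [[0, -0.15, 0.5], 0], [[0, 0, 0], 0]]}}

```text
time_s: 4.7
ee_pos: [0.4859, 0.2175, 0.2506]
eef_rot: [-3.125, 0.291, 0.0]
force: [-4.1, 8.5, 2.4]
grip_width: 0.0002
```

Request:
{"fn": "send_rows", "kwargs": {"targets": [[[0, -0.2, 0.5], 0], [[-0.1, -0.2, 0.5], 0], [[0, -0.3, 0.5], 0], [[-0.1, -0.3, 0.5], 0], [[0, 0, 0], 0]]}}

```text
time_s: 5.2
ee_pos: [0.4843, 0.208, 0.2715]
eef_rot: [-3.124, 0.29, -0.002]
force: [-2.7, 12.2, 6.1]
grip_width: 0.0003
```

```bash
python3 st.py
python3 - <<'E'
from cell import read_camera
import cv2
a=read_camera('scene')
cv2.imwrite('pics/s4.png',cv2.resize(a[120:270,360:510],None,fx=4,fy=4))
E
```

```text
t 5.2 p [0.4843 0.208  0.2715] yawx -0.185 zax [ 0.002  0.004 -1.   ] F [-2.69 12.22  6.05] w 0.0003 q [0.31 0.04 1.84 0.   1.26 0.49]
leaf frame X,Y -0.1176 0.0035 tip z 0.0985
```

View pics/s4.png

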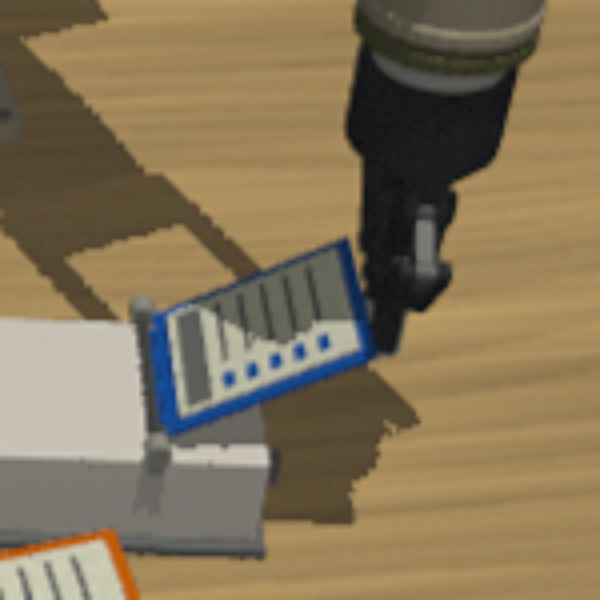

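Request:
{"fn": "send_rows", "kwargs": {"targets": [[[-0.1, -0.4, 0.6], 0], [[-0.1, -0.4, 0.6], 0], [[-0.1, -0.4, 0.6], 0], [[0, -0.4, 0.6], 0], [[0, 0, 0], 0]]}}

```text
time_s: 5.75
ee_pos: [0.4816, 0.1908, 0.2952]
eef_rot: [-3.126, 0.291, -0.003]
force: [1.4, 4.0, 2.7]
grip_width: -0.0
```

Request:
{"fn": "send_rows", "kwargs": {"targets": [[[-0.1, -0.5, 0.5], 0], [[-0.1, -0.5, 0.5], 0], [[-0.1, -0.6, 0.5], 0], [[-0.1, -0.6, 0.5], 0], [[0, 0, 0], 0]]}}

```text
time_s: 6.25
ee_pos: [0.4772, 0.1676, 0.3141]
eef_rot: [3.127, -0.293, 0.001]
force: [0.3, 0.7, 0.5]
grip_width: 0.0002
```

```bash
python3 st.py
python3 - <<'E'
from cell import read_camera
import cv2
a=read_camera('scene')
cv2.imwrite('pics/s5.png',cv2.resize(a[120:270,360:510],None,fx=4,fy=4))
E
```

```text
t 6.25 p [0.4772 0.1676 0.3141] yawx -0.187 zax [ 0.    -0.001 -1.   ] F [0.26 0.74 0.48] w 0.0002 q [ 0.24 -0.06  1.85 -0.    1.35  0.42]
leaf frame X,Y -0.0766 0.0039 tip z 0.1411
```

View pics/s5.png

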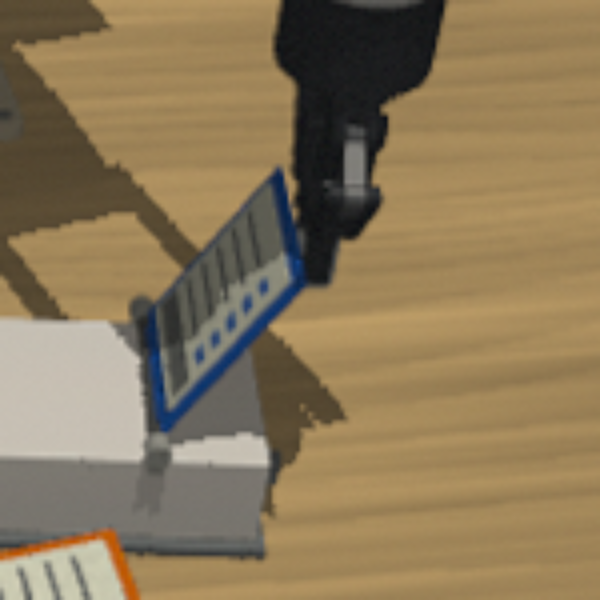

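The leaf is near 1 rad with the fingers still behind its edge (crop 305,265). Pushing on over the top.

Request:
{"fn": "send_rows", "kwargs": {"targets": [[[-0.2, -0.8, 0.4], 0], [[-0.1, -0.8, 0.4], 0], [[-0.2, -0.8, 0.3], 0], [[-0.1, -0.8, 0.2], 0], [[-0.2, -0.8, 0.1], 0]]}}

```text
time_s: 6.8
ee_pos: [0.4692, 0.1276, 0.3281]
eef_rot: [-3.128, 0.292, -0.001]
force: [1.5, 1.2, 1.6]
grip_width: 0.0001
```

Request:
{"fn": "send_rows", "kwargs": {"targets": [[[-0.1, -0.8, 0], 0], [[-0.2, -0.8, 0], 0], [[-0.1, -0.8, 0], 0], [[-0.2, -0.8, 0], 0], [[-0.1, -0.8, 0], 0]]}}

```text
time_s: 7.3
ee_pos: [0.4619, 0.0877, 0.3274]
eef_rot: [3.128, -0.292, -0.001]
force: [-0.6, 0.2, 0.6]
grip_width: -0.0002
```

```bash
python3 st.py
python3 - <<'E'
from cell import read_camera
import cv2
a=read_camera('scene')
cv2.imwrite('pics/s6.png',cv2.resize(a[120:270,330:480],None,fx=4,fy=4))
E
```

```text
t 7.3 p [0.4619 0.0877 0.3274] yawx -0.186 zax [-0.001 -0.    -1.   ] F [-0.59  0.18  0.56] w -0.0002 q [ 0.08 -0.18  1.93  0.    1.39  0.26]
leaf frame X,Y 0.0048 0.0033 tip z 0.1544
```

View pics/s6.png

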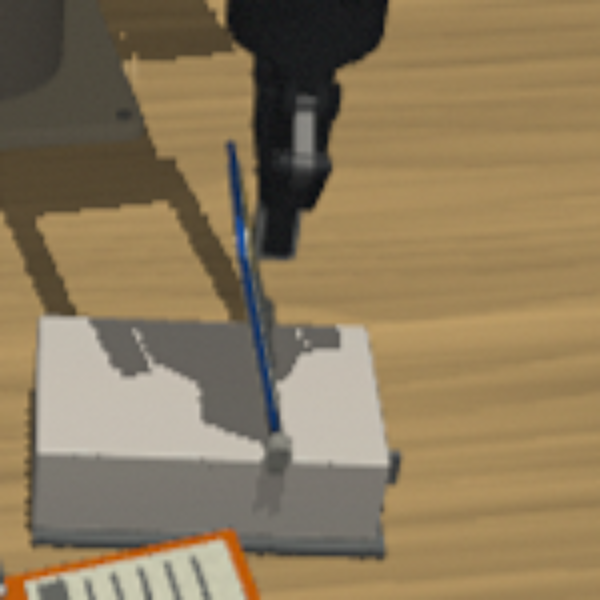

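The leaf is just past upright with the fingers behind it (crop 275,255). Following round and down.

Request:
{"fn": "send_rows", "kwargs": {"targets": [[[-0.1, -0.7, 0], 0], [[-0.2, -0.7, -0.2], 0], [[-0.1, -0.7, -0.2], 0], [[-0.1, -0.7, -0.2], 0], [[-0.1, -0.6, -0.5], 0]]}}

```text
time_s: 7.85
ee_pos: [0.4562, 0.0537, 0.3168]
eef_rot: [3.128, -0.292, 0.001]
force: [0.4, -0.4, 1.2]
grip_width: -0.0002
```

Request:
{"fn": "send_rows", "kwargs": {"targets": [[[-0.1, -0.6, -0.5], 0], [[-0.1, -0.6, -0.5], 0], [[-0.1, -0.6, -0.5], 0], [[-0.1, -0.4, -0.7], 0], [[-0.1, -0.4, -0.7], 0]]}}

```text
time_s: 8.35
ee_pos: [0.4511, 0.028, 0.2871]
eef_rot: [3.128, -0.292, 0.0]
force: [0.1, 0.2, 0.0]
grip_width: -0.0001
```

```bash
python3 st.py
python3 - <<'E'
from cell import read_camera
import cv2
a=read_camera('scene')
cv2.imwrite('pics/s7.png',cv2.resize(a[120:270,310:460],None,fx=4,fy=4))
E
```

```text
t 8.35 p [0.4511 0.028  0.2871] yawx -0.186 zax [ 0. -0. -1.] F [0.11 0.19 0.01] w -0.0001 q [-0.05 -0.19  2.02 -0.    1.31  0.13]
leaf frame X,Y 0.0655 0.0036 tip z 0.1141
```

View pics/s7.png

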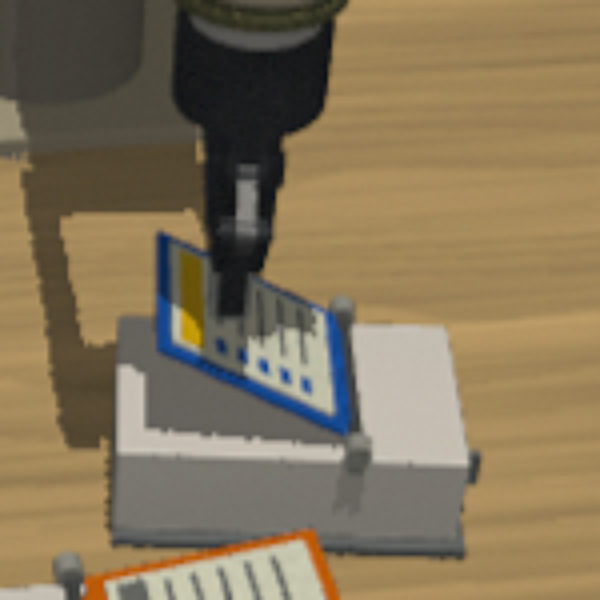

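The yellow header is up and the leaf slopes about 30°, with the fingertips on its upper face (crop 230,310). Pressing down.

Request:
{"fn": "send_rows", "kwargs": {"targets": [[[-0.1, -0.4, -0.7], 0], [[0, -0.3, -0.7], 0], [[0, -0.2, -0.7], 0], [[0, -0.1, -0.7], 0], [[0, 0, -0.5], 0]]}}

```text
time_s: 8.9
ee_pos: [0.45, 0.0183, 0.2539]
eef_rot: [3.128, -0.292, -0.001]
force: [-0.0, 0.2, 0.7]
grip_width: -0.0001
```

Request:
{"fn": "send_rows", "kwargs": {"targets": [[[0, 0, -0.3], 0], [[0, 0, -0.2], 0], [[0, 0, -0.1], 0], [[0, 0, 0], 0]]}}

```text
time_s: 9.3
ee_pos: [0.4502, 0.0185, 0.2487]
eef_rot: [-3.128, 0.292, -0.0]
force: [0.7, 0.4, 0.4]
grip_width: -0.0003
```

```bash
python3 st.py
```

```text
t 9.3 p [0.4502 0.0185 0.2487] yawx -0.186 zax [ 0.  0. -1.] F [0.69 0.41 0.43] w -0.0003 q [-0.07 -0.14  2.06  0.    1.23  0.11]
leaf frame X,Y 0.0749 0.0045 tip z 0.0757
```

Request:
{"fn": "send_rows", "kwargs": {"targets": [[[0, 0, -0.2], 0], [[0, 0, -0.1], 0], [[0, 0, 0], 0]]}}

```text
time_s: 9.6
ee_pos: [0.4505, 0.0184, 0.2468]
eef_rot: [-3.128, 0.292, -0.001]
force: [-3.7, 0.1, 10.0]
grip_width: 0.0002
```

Request:
{"fn": "send_rows", "kwargs": {"targets": [[[0, 0, -0.1], 0], [[0, 0, 0], 0], [[0, 0, 0], 0]]}}

```text
time_s: 9.9
ee_pos: [0.4506, 0.0184, 0.2467]
eef_rot: [3.128, -0.291, 0.002]
force: [-8.8, 0.6, 18.9]
grip_width: 0.0001
```

Request:
{"fn": "send_rows", "kwargs": {"targets": [[[0, 0, 1], 0], [[0, 0, 3], 0], [[0, 0, 4], 0], [[-0.5, 4, 2], 0], [[-0.5, 4, 2], 0]]}}

```text
time_s: 10.4
ee_pos: [0.4404, 0.0986, 0.3668]
eef_rot: [-3.127, 0.297, -0.004]
force: [0.7, 0.7, -0.6]
grip_width: 0.0002
```

Request:
{"fn": "send_rows", "kwargs": {"targets": [[[-0.5, 4, 0], 0], [[-0.5, 4, 0], 0], [[-0.5, 4, 0], 0], [[0, 0, 0], 0], [[0, 0, 0], 0]]}}

```text
time_s: 10.9
ee_pos: [0.4249, 0.2192, 0.3647]
eef_rot: [3.128, -0.288, 0.0]
force: [-0.6, -0.8, 0.8]
grip_width: -0.0
```

```bash
python3 st.py
python3 - <<'E'
from h import *
from cell import read_camera
a=read_camera('scene');b=read_camera('top');cv2.imwrite('pics/s8f.png',a)
cv2.imwrite('pics/s8.png',cv2.resize(a[160:320,260:460],None,fx=4,fy=4));cv2.imwrite('pics/t8.png',b)
E
```

```text
t 10.9 p [0.4249 0.2192 0.3647] yawx -0.183 zax [ 0. -0. -1.] F [-0.62 -0.81  0.78] w -0.0 q [ 0.37 -0.18  1.87 -0.    1.46  0.55]
leaf frame X,Y -0.1177 -0.057 tip z 0.1917
```

View pics/s8.png

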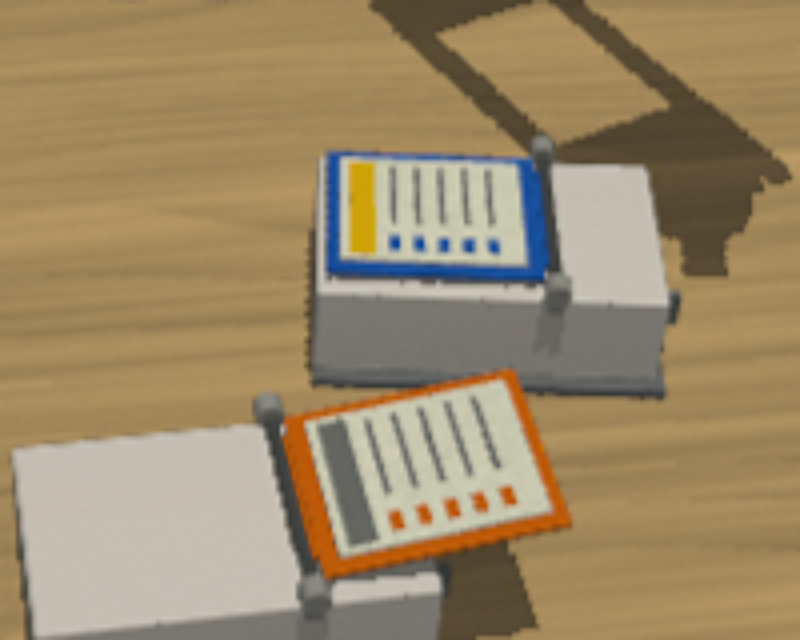

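View pics/t8.png

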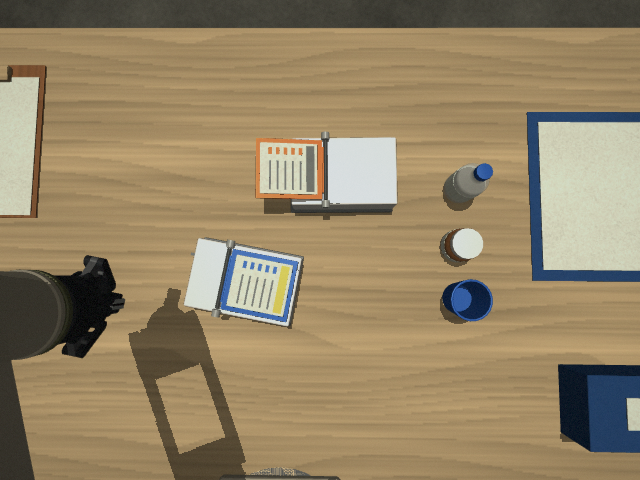

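Run:
```python
from h import *
s=cv2.imread('pics/s8f.png');t=cv2.imread('pics/t8.png')
cs=corners(s,'blue',(330,190,402,240));ct=corners(t,'blue',(215,235,310,335));print(cs.tolist(),ct.tolist())
def pick(c,f):return min(c.tolist(),key=f)
# free edge: small u in scene; large u in top
A=sorted(cs.tolist())[:2];B=sorted(ct.tolist())[2:]
A.sort(key=lambda p:-p[1]);B.sort(key=lambda p:p[1])
C=sorted(cs.tolist())[2:];D=sorted(ct.tolist())[:2];C.sort(key=lambda p:-p[1]);D.sort(key=lambda p:p[1])
for n,P,Q in(('free',A,B),('spine',C,D)):
  for a,b in zip(P,Q):
    p,e=tri(a,b);print(n,p.round(4),round(e,4))
print('orange',corners(s,'orange',(325,245,410,310)).tolist(),corners(t,'orange',(245,130,330,210)).tolist())
d=cv2.absdiff(t,cv2.imread('pics/top0.png'))[120:330,420:520].max(2);print('objects diff',(d>25).sum())
```

```text
[[396, 230], [343, 228], [343, 200], [393, 201]] [[298, 263], [286, 322], [222, 309], [234, 251]]
free [ 0.4867 -0.0298  0.0678] 0.0068
free [ 0.3863 -0.0109  0.0643] 0.0059
spine [0.5064 0.0801 0.0665] 0.0053
spine [0.4073 0.0985 0.0664] 0.006
orange [[402, 290], [339, 300], [332, 265], [385, 254]] [[322, 199], [263, 197], [258, 140], [321, 142]]
objects diff 0
```

Run:
```python
import cv2
from cell import arm
t=cv2.absdiff(cv2.imread('pics/t8.png'),cv2.imread('pics/top0.png'))[125:220,245:405].max(2)
s=cv2.absdiff(cv2.imread('pics/s8f.png'),cv2.imread('pics/scene0.png'))[258:310,262:410].max(2)
print((t>25).sum(),(s>25).sum())
if (t>25).sum()<40: print(arm.job_done())
```

```text
0 0
the job is handed in; nothing more can be done
None
```

The blue leaf now lies flat on the right with its yellow header up, and I handed the job in at about 11 s of the 45 s allowed. The hand-in gave no verdict.

**How it was done:** I pushed the leaf's free edge up with the closed fingertips, relying on friction at the edge, and carried it over the spine. I then pressed its upper face down onto the stop until the force reached about 19 N. The leaf was never between the fingers. Afterwards I moved the arm clear, about 12 cm to the left of the spine, with the fingertips at 0.19 m.

**Last checks:**
- **Blue leaf:** triangulated from two views, the free-edge corners are at 64 to 68 mm and the spine-side corners at 66 to 67 mm. That means flat within the measuring error of a few mm; the two views' rays missed each other by 5 to 7 mm.
- **Orange leaf:** no pixels in its area changed in either camera.
- **Bottle, jar and cup:** no pixels in their area changed in the top camera.
- **One disagreement:** the orange leaf's fitted corners moved 1 to 9 pixels between pictures. With no change in the pixels themselves, I put this down to noise in the corner fitting.

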